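# Turn the parts row round

### The job

The next builder works from the other end of the bench, so the row of parts has to be turned round: move the four parts (solder reel, flux tin, black cell spacer, mains plug) from the wooden board to the empty metal rack, one to a bay, in reverse order. What stands at the left end of the board, seen from the robot, goes into the right-hand end bay of the rack, the second from the left into the second bay from the right, and so on. Stand each part near the middle of its bay, the same side up as it was, and never let one tip over.

Things in the scene. Friction and masses are not known exactly. Their poses are not given: they have to be found in the camera images.
- reel: Full reel of solder wire standing on its flange: dark discs 58 mm in diameter above and below a bright winding that reaches almost to their rims (57 mm), 36 mm high, about 0.24 kg. Origin: centre of its underside, z up. It is gripped from above across its full width (58 mm).
- tin: Small round flux tin, white with a blue-grey lid (the lid is fast), 28 mm in diameter, 28 mm high, about 0.06 kg. Origin: centre of its underside, z up.
- spacer: Black square cell spacer block, 42 x 42 mm, 53 mm high, about 0.04 kg. Origin: centre of its underside, z up; x and y are square to its sides. At the start its sides are within about 20 degrees of square to the board.
- plug: Black three-pin mains plug lying on its side, 62 (x) x 43 (y) x 30 mm high, about 0.06 kg. Origin: on the underside in the middle of the overall length, z up. The solid body reaches from x = -9 to +31 mm (its centre and centre of mass at x = +11 mm); the brass pins stick out to -x, to -31 mm. Grip the body across y (about 43 mm). At the start its length lies along the row, within about 15 degrees.
- pad_reel: Thin flat grey felt pad, 84 x 66 x 3 mm, fixed on the wooden board; it marks the place in the row where the solder reel stands at the start. Origin: centre of its underside; its long side (x) runs across the board. Its top is 15 mm above the table. It is not to be moved.
- pad_tin: Thin flat grey felt pad, 84 x 66 x 3 mm, fixed on the wooden board; it marks the place in the row where the flux tin stands at the start. Origin: centre of its underside; its long side (x) runs across the board. Its top is 15 mm above the table. It is not to be moved.
- pad_spacer: Thin flat grey felt pad, 84 x 66 x 3 mm, fixed on the wooden board; it marks the place in the row where the black cell spacer stands at the start. Origin: centre of its underside; its long side (x) runs across the board. Its top is 15 mm above the table. It is not to be moved.
- pad_plug: Thin flat grey felt pad, 84 x 66 x 3 mm, fixed on the wooden board; it marks the place in the row where the mains plug stands at the start. Origin: centre of its underside; its long side (x) runs across the board. Its top is 15 mm above the table. It is not to be moved.
- board: Plywood board, fixed, 104 (x) x 320 (y) x 12 mm, with a wooden cleat 8 mm wide and 9 mm high across each end. Origin: centre of its underside, on the table. Its four places lie along its y axis at y = +114, +38, -38, -114 mm, x = 0; +y is the left end seen from the robot. Left or right of the rack, turned at most 15 degrees. Behind both, from about x = 0.65 m, stands a tester box 0.17 m high.
- rack: Aluminium rack plate, fixed, 104 (x) x 316 (y) x 10 mm, empty. Origin: centre of its underside, on the table. Four bays with flat brown cork inlays, 76 x 64 mm, centred at y = +114, +38, -38, -114 mm, x = 0; +y is the left end seen from the robot. Steel posts, 6 mm thick and 12 mm high above the plate, at x = +-44 mm, y = 0, +-76, +-152 mm. Turned at most 15 degrees.
Mind the look-alikes: they are no part of the job. Leave any blue look-alike of the spacer alone.

How it is judged:
At the end, for the whole second after the job is handed in: Each part stands at rest on the rack plate in the bay that mirrors its pad's place on the board: origin within 20 mm of the bay centre along the row and across, underside within 4 mm of the plate, upright within 0.15 rad (((y of pad_reel in the frame of board between 0.094 and 0.134 m and y of reel in the frame of rack between -0.134 and -0.094 m) or (y of pad_reel in the frame of board between 0.018 and 0.058 m and y of reel in the frame of rack between -0.058 and -0.018 m) or (y of pad_reel in the frame of board between -0.058 and -0.018 m and y of reel in the frame of rack between 0.018 and 0.058 m) or (y of pad_reel in the frame of board between -0.134 and -0.094 m and y of reel in the frame of rack between 0.094 and 0.134 m)) and x of reel in the frame of rack between -0.02 and 0.02 m and z of reel in the frame of rack between 0.006 and 0.014 m and angle between each of reel, tin, spacer, plug's own z axis and vertical below 0.15 rad and linear speed of each of reel, tin, spacer, plug below 0.02 m/s and ((y of pad_tin in the frame of board between 0.094 and 0.134 m and y of tin in the frame of rack between -0.134 and -0.094 m) or (y of pad_tin in the frame of board between 0.018 and 0.058 m and y of tin in the frame of rack between -0.058 and -0.018 m) or (y of pad_tin in the frame of board between -0.058 and -0.018 m and y of tin in the frame of rack between 0.018 and 0.058 m) or (y of pad_tin in the frame of board between -0.134 and -0.094 m and y of tin in the frame of rack between 0.094 and 0.134 m)) and x of tin in the frame of rack between -0.02 and 0.02 m and z of tin in the frame of rack between 0.006 and 0.014 m and ((y of pad_spacer in the frame of board between 0.094 and 0.134 m and y of spacer in the frame of rack between -0.134 and -0.094 m) or (y of pad_spacer in the frame of board between 0.018 and 0.058 m and y of spacer in the frame of rack between -0.058 and -0.018 m) or (y of pad_spacer in the frame of board between -0.058 and -0.018 m and y of spacer in the frame of rack between 0.018 and 0.058 m) or (y of pad_spacer in the frame of board between -0.134 and -0.094 m and y of spacer in the frame of rack between 0.094 and 0.134 m)) and x of spacer in the frame of rack between -0.02 and 0.02 m and z of spacer in the frame of rack between 0.006 and 0.014 m and ((y of pad_plug in the frame of board between 0.094 and 0.134 m and y of plug in the frame of rack between -0.134 and -0.094 m) or (y of pad_plug in the frame of board between 0.018 and 0.058 m and y of plug in the frame of rack between -0.058 and -0.018 m) or (y of pad_plug in the frame of board between -0.058 and -0.018 m and y of plug in the frame of rack between 0.018 and 0.058 m) or (y of pad_plug in the frame of board between -0.134 and -0.094 m and y of plug in the frame of rack between 0.094 and 0.134 m)) and x of plug in the frame of rack between -0.02 and 0.02 m and z of plug in the frame of rack between 0.006 and 0.014 m); the robot touches nothing.
It fails at once if a part is tipped over (leans more than 0.7 rad) (angle between any of reel, tin, spacer, plug's own z axis and vertical above 0.7 rad).
It also fails if it takes over 115 s, if anything falls off the work surface, if the arm or the gripper's body presses on something with over 40 N, if the wrist force passes 120 N, or if a joint passes its speed limit or range.

### The arm

A 7-joint arm with a two-finger parallel gripper is mounted at the origin on a cart in front of the work surface, level with it; the furniture and walls round the work are solid. World frame = base frame: x ahead of the robot, y to its left, z up, the work surface at z = 0. Lengths are in m, angles in rad, forces in N, time in s.
With the tool pointing down it reaches from about 0.35 to 0.9 m from the base axis. Payload 8.1 kg.
Tool frame: the origin (TCP) lies midway between the tips of the shut fingers; the grasp point (between the pads) lies 19 mm behind it; z points along the fingers, y is the line along which they close (so a half turn about z gives the same grasp; the last joint's range is limited). The gripper opens to 92 mm and grips with 3 to 60 N. Pads are 19 mm wide; open, the fingers measure 130 mm over their backs; the gripper's body (75 mm by 190 mm) begins 47 mm behind the grasp point.
Start: joints at [1.182, 0.434, 0.025, 1.573, -0.012, 1.134, -0.075], TCP at [0.176, -0.6, 0.227] pointing down, gripper open.
Joint ranges: [-2.62, 2.62], [-0.44, 2.09], [-1.27, 1.32], [0.08, 2.57], [-1.32, 4.46], [0.12, 2], [-2.74, 2.74]. Speed limits (rad/s): [2.22, 2.22, 3.01, 3.01, 3.14, 3.14, 3.14].

### API

Orientations are given as a rotation vector (axis times angle).
In Python, from cell import observe, get_image, camera_model, sign_off, recognise, silhouettes gives the robot as it stands.
- The arm moves only by the tool apply_moves, never from a script. Its argument "motion" is a list of rows, each an object of numbers: "x", "y", "z": the shift along the world's x, y, z in cm; "yaw": the turn about the world's z in degrees; "hand": the opening, from -1 (shut) to 1 (fully open), so that 0 is half open. In form: [{"x": .., "y": .., "z": .., "yaw": .., "hand": ..}, ...]. A call has 1 to 10 rows; each row is the pose to reach, as a shift and turn from the pose commanded when the call began; what a row does not reach only later rows make up. A row lasts 1/8 s, in which the tool goes at most 62.5 mm and 10.7 degrees, less where a joint would pass 70% of its speed; a pose out of reach is approached as far as the arm can. A call with a gripper value outside its range is refused whole. The fingers move at their own pace and stop on an object; "newtons" is the grip in N (left out, the last holds). Time passes only in rows, so rows that repeat a pose let the fingers close. It gives the time, the measured TCP pose, the force, the opening and the grip force at its end, in the units of the state.
- observe(): the state, without advancing time (a new reading comes with each control period).
- get_image(name): name is "scene" or "side" or "wrist"; returns the picture (480x640x3 uint8, blue, green, red); there is no depth.
- camera_model(name): a dict with "camera_matrix" (3x3 intrinsics, pixels), "k1" (the pictures are not rectified: a ray, as slopes to the right and down, at radius r is drawn at 1 + k1 r^2 times it, then the intrinsics apply), "T" (4x4, takes a point from camera to world coordinates). Camera axes: x right, y up, looking along -z (the intrinsics and any distortion apply to the point x, -y, -z); pixel columns grow to the right and rows downward; lengths in m; the calibration is good to about 2 mm. A picture is of the moment at which its call begins: read the wrist's pose just before it. camera_model takes no time and is no camera call; for the wrist camera it gives the pose at the moment of the call.
- sign_off(): hands the job in; it is judged then, once.
Trained networks look in the newest picture that a camera, given by its name, has taken for a name from the list of things; names that differ only in an ending like _2 or _b are one class to them, and where a whole thing is asked for, a point or a joint stands for the part that bears it (a point fixed in the world has none). Each returns a list of dicts, best first, with "p" (0 to 1); they miss things now and then, are a little off and sometimes report something else, mostly with a low value. They report only what shows in the picture. A call takes as long as a camera call. They do not tell look-alikes from the thing itself.
- recognise(query, camera): "rect" ([left, top, right, bottom] in pixels, round what is visible of it).
- silhouettes(query, camera): "mask" (480x640 bool, what is visible of it) and "rect" ([left, top, right, bottom] in pixels, round what is visible of it).
The state is a dict: "clock": time; "joints": joint angles; "dq": joint speeds; "joint_efforts": joint torques, N m; "position": TCP position; "ee_rot": TCP orientation; "force": force on the tool from outside, world axes, zero at the start; "ft_torque": the same for the moment, N m; "width": opening from 0.0 (shut) to 1.0 (fully open); "gripper_force": force on a finger pad.
Only numpy, scipy, OpenCV 4.12 (cv2) and the standard library are available. Lean on these libraries where they do the work, as an engineer would, in place of code of your own. Each camera call takes 0.05 s, during which the arm holds its last target. There are 200 camera calls.

## Working session

There is one attempt and no reset: what is moved stays moved. The work goes in short steps, Python scripts to look and compute and a tool call to move; the robot and the scene stay as the last step left them, time stands still between calls to the robot, and variables do not carry over. Pictures are saved under pics/ and viewed, at most 14 in all, crops included, and the job is handed in when it is done.

Besides the shell and the picture viewer there is one more tool, called as a command line: name --argument value ..., lists and objects as JSON in quotes. apply_moves: Moves the arm, as the interface text tells. Its arguments: {"type":"object","properties":{"motion":{"type":"array","items":{"type":"object","properties":{"x":{"type":"number"},"y":{"type":"number"},"z":{"type":"number"},"yaw":{"type":"number"},"hand":{"type":"number"}}}},"newtons":{"type":"number"}},"required":["motion"]}

```bash
mkdir -p pics; ls
python3 - <<'E'
from cell import *
import cv2,numpy as np
for n in ["scene","side"]:
    im=get_image(n); cv2.imwrite(f"pics/{n}1.png",im)
    c=camera_model(n); print(n,np.round(c["camera_matrix"],1).tolist(),c["k1"],np.round(c["T"],3).tolist())
    for q in ["reel","tin","spacer","plug","board","rack","pad_reel"]:
        print(q,[(np.round(d["rect"]).tolist(),round(d["p"],2)) for d in recognise(q,n)])
print(observe())
E
```

```text
pics
scene [[473.0, 0.0, 321.6], [0.0, 473.0, 237.4], [0.0, 0.0, 1.0]] -0.01940805841034661 [[-0.781, 0.367, -0.505, -0.07], [-0.624, -0.476, 0.619, 0.666], [-0.013, 0.799, 0.601, 0.716], [0.0, 0.0, 0.0, 1.0]]
reel [([204.0, 298.0, 236.0, 331.0], 0.81), ([185.0, 250.0, 332.0, 349.0], 0.56)]
tin [([242.0, 285.0, 256.0, 303.0], 0.78)]
spacer [([284.0, 241.0, 311.0, 268.0], 0.89), ([353.0, 251.0, 376.0, 284.0], 0.67), ([170.0, 262.0, 204.0, 297.0], 0.67), ([322.0, 274.0, 350.0, 310.0], 0.6)]
plug [([262.0, 269.0, 292.0, 290.0], 0.75)]
board [([186.0, 251.0, 332.0, 347.0], 0.7)]
rack [([319.0, 177.0, 414.0, 247.0], 0.88)]
pad_reel [([194.0, 312.0, 246.0, 340.0], 0.64)]
side [[485.7, 0.0, 318.2], [0.0, 485.7, 241.7], [0.0, 0.0, 1.0]] -0.03346911997705583 [[-0.983, 0.119, -0.142, 0.354], [-0.185, -0.639, 0.746, 0.716], [-0.002, 0.76, 0.65, 0.713], [0.0, 0.0, 0.0, 1.0]]
reel [([262.0, 357.0, 295.0, 399.0], 0.59)]
tin [([278.0, 327.0, 298.0, 352.0], 0.59), ([296.0, 264.0, 320.0, 297.0], 0.45), ([297.0, 291.0, 323.0, 329.0], 0.25)]
spacer [([185.0, 329.0, 217.0, 371.0], 0.97), ([365.0, 248.0,
[... 274 characters left out ...]
.63)]
{'clock': 0.8, 'joints': array([ 1.18238016,  0.43448891,  0.02500943,  1.5731979 , -0.01159015,
        1.13396779, -0.07510055]), 'dq': array([-0.00036754,  0.00138075,  0.00031736, -0.00067688,  0.00077854,
       -0.00108595,  0.00121579]), 'joint_efforts': array([-1.44250011e-03, -6.67597818e+01,  9.82975736e-01, -3.14793742e+01,
       -6.05895161e-02,  3.28003883e-02,  7.16839793e-06]), 'position': array([ 0.17618747, -0.59968087,  0.22674966]), 'ee_rot': array([ 3.10950158e+00,  4.47280419e-01, -9.36469820e-06]), 'force': array([-0.33416811,  0.19321228, -0.75725444]), 'ft_torque': array([-0.04660163,  0.00857851, -0.01815095]), 'gripper_force': 0.0, 'width': 1.000038038396259}
```

Run:
```python
import cv2,numpy as np
a=cv2.imread("pics/scene1.png")[160:370,140:440]; b=cv2.imread("pics/side1.png")[150:430,160:440]
a=cv2.resize(a,None,fx=2.66,fy=2.66,interpolation=cv2.INTER_CUBIC); cv2.imwrite("pics/sc.png",a)
b=cv2.resize(b,None,fx=2.1,fy=2.1,interpolation=cv2.INTER_CUBIC); cv2.imwrite("pics/sd.png",b)
```

```text
(no output)
```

View pics/sc.png

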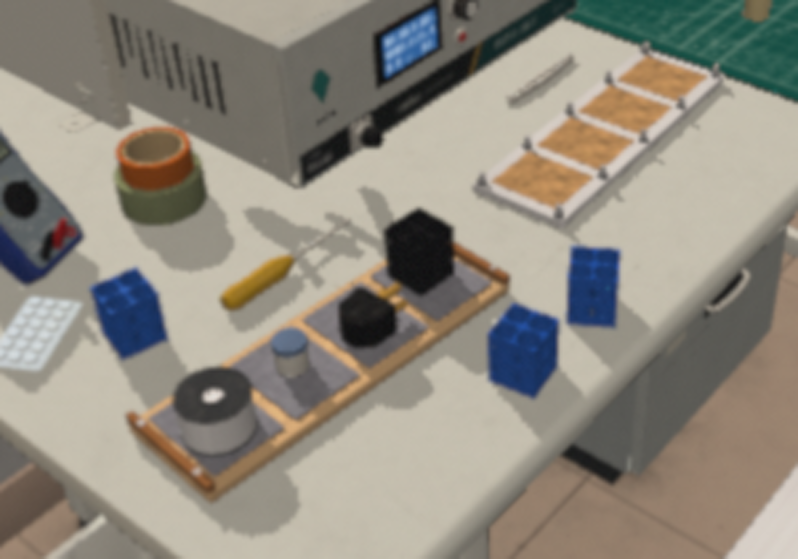

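View pics/sd.png

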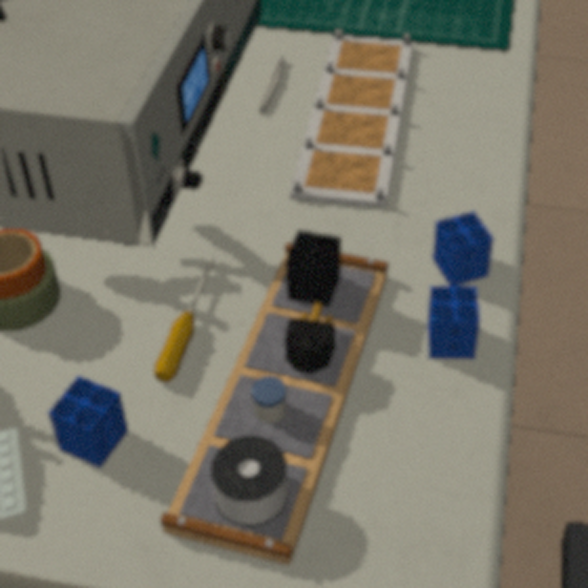

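The row on the board, from the left (+y is the end nearest these cameras), is reel at scene (220,315), tin (249,294), plug (277,280) and spacer (297,254). Four things could be the spacer. The one at (297,254) is black and stands on the board. The other three, at (187,280), (364,268) and (336,292), are blue, so I leave them alone. The crop confirms this.

The bays, from right to left, therefore take reel, tin, plug, spacer.

```bash
cat > h.py <<'E'
from cell import *
import cv2,numpy as np
from scipy.optimize import minimize
def proj(P,c):
    T=np.linalg.inv(c["T"]); q=P@T[:3,:3].T+T[:3,3]
    s=np.c_[q[:,0],-q[:,1]]/-q[:,2:3]
    s=s*(1+c["k1"]*(s**2).sum(1,keepdims=True))
    K=np.array(c["camera_matrix"]); return s*[K[0,0],K[1,1]]+[K[0,2],K[1,2]]
def ray(uv,c,z):
    K=np.array(c["camera_matrix"]); s0=(np.array(uv,float)-[K[0,2],K[1,2]])/[K[0,0],K[1,1]]
    s=s0.copy()
    for _ in range(5): s=s0/(1+c["k1"]*(s**2).sum())
    d=c["T"][:3,:3]@np.array([s[0],-s[1],-1]); o=c["T"][:3,3]
    return o+d*(z-o[2])/d[2]
def box(x0,x1,y0,y1,z0,z1): return np.array([[x,y,z] for x in(x0,x1) for y in(y0,y1) for z in(z0,z1)])
a=np.linspace(0,2*np.pi,32,endpoint=False)
def cyl(r,h): return np.vstack([np.c_[r*np.cos(a),r*np.sin(a),0*a+z] for z in(0,h)])
M=dict(reel=cyl(.029,.036),tin=cyl(.014,.028),spacer=box(-.021,.021,-.021,.021,0,.053),
 board=box(-.052,.052,-.16,.16,0,.012),rack=box(-.052,.052,-.158,.158,0,.010),
 plug=np.vstack([box(-.009,.031,-.0215,.0215,0,.03)]))
def hull(name,p,z,c):
    R=np.array([[np.cos(p[2]),-np.sin(p[2]),0],[np.sin(p[2]),np.cos(p[2]),0],[0,0,1]])
    return cv2.convexHull(proj(M[name]@R.T+[p[0],p[1],z],c).astype(np.float32))
def fit(name,z,p0,masks,convex=True):
    """masks: list of (mask,cam). fits x,y,yaw by IoU"""
    S=4; prep=[]
    for m,c in masks:
        ys,xs=np.nonzero(m); x0,y0=max(xs.min()-30,0),max(ys.min()-30,0); w,h=xs.max()-x0+30,ys.max()-y0+30
        mm=m[y0:y0+h,x0:x0+w].astype(np.uint8)
        if convex:
            k=cv2.convexHull(np.c_[xs-x0,ys-y0].astype(np.int32)); cv2.fillPoly(mm,[k],1)
        prep.append((cv2.resize(mm,None,fx=S,fy=S,interpolation=cv2.INTER_NEAREST),c,x0,y0))
    def cost(q):
        p=[q[0],q[1],q[2]*10]; t=0
        for mm,c,x0,y0 in prep:
            im=np.zeros_like(mm); cv2.fillPoly(im,[np.round((hull(name,p,z,c)+.5-[x0,y0])*S).astype(np.int32)],1)
            t+=1-(im&mm).sum()/max((im|mm).sum(),1)
        return t/len(prep)
    q0=np.array([p0[0],p0[1],p0[2]/10]); best=None
    for dy in (-.02,0,.02):
        s=np.vstack([q0+[0,0,dy],q0+[.02,0,dy],q0+[0,.02,dy],q0+[0,0,dy+.015]])
        r=minimize(cost,s[0],method="Nelder-Mead",options=dict(initial_simplex=s,xatol=1e-5,fatol=1e-5,maxiter=300))
        if best is None or r.fun<best.fun: best=r
    return best.x*[1,1,10],1-best.fun
E
python3 - <<'E'
from h import *
D={}
for n in ["scene","side"]:
    get_image(n); c=camera_model(n)
    for q in ["board","rack","reel","tin","plug","spacer"]:
        D[q,n]=[(d["mask"],d["rect"],c) for d in silhouettes(q,n)]
near={("spacer","scene"):(297,254),("spacer","side"):(308,279),("reel","scene"):(220,315),("reel","side"):(278,378),("tin","scene"):(249,294),("tin","side"):(288,340),("plug","scene"):(275,280),("plug","side"):(308,311)}
zt=dict(board=0,rack=0,reel=.015,tin=.015,plug=.015,spacer=.015)
for q in zt:
    ms=[]
    for n in ["scene","side"]:
        L=D[q,n]
        if (q,n) in near: L=[e for e in L if np.hypot((e[1][0]+e[1][2])/2-near[q,n][0],(e[1][1]+e[1][3])/2-near[q,n][1])<9]
        if L: ms.append((L[0][0],L[0][2]))
    p0=None
    for k in ["each","both"]:
        sets=[[m] for m in ms] if k=="each" else [ms]
        for s in sets:
            if not s: continue
            ys,xs=np.nonzero(s[0][0]); w=ray([xs.mean(),ys.mean()],s[0][1],zt[q]+.015)
            p,i=fit(q,zt[q],[w[0],w[1],0],s); print(q,k,np.round(p[:2],4),round(np.degrees(p[2]),1),"iou",round(i,3),"centroid",np.round(w[:2],3))
print(observe()["clock"]); c=camera_model("wrist"); print(np.round(c["T"],3), c["camera_matrix"])
E
```

```text
board each [0.502  0.1668] -5.2 iou 0.937 centroid [0.473 0.206]
board each [0.5006 0.1638] -5.0 iou 0.965 centroid [0.499 0.219]
board both [0.5013 0.1644] -5.2 iou 0.948 centroid [0.473 0.206]
rack each [ 0.5121 -0.2443] 2.3 iou 0.964 centroid [ 0.501 -0.214]
rack each [ 0.5078 -0.2434] 2.3 iou 0.955 centroid [ 0.505 -0.21 ]
rack both [ 0.5097 -0.2442] 2.2 iou 0.941 centroid [ 0.501 -0.214]
reel each [0.5054 0.2837] -11.8 iou 0.965 centroid [0.507 0.282]
reel each [0.5026 0.2823] 10.6 iou 0.967 centroid [0.503 0.281]
reel both [0.5039 0.2831] 15.4 iou 0.941 centroid [0.507 0.282]
tin each [0.5099 0.2013] -11.8 iou 0.933 centroid [0.508 0.202]
tin each [0.5073 0.1992] 11.2 iou 0.94 centroid [0.507 0.2  ]
tin both [0.5081 0.2011] -6.2 iou 0.887 centroid [0.508 0.202]
plug each [0.4795 0.1273] 26.3 iou 0.857 centroid [0.488 0.135]
plug each [0.4751 0.1297] 8.0 iou 0.846 centroid [0.486 0.132]
plug both [0.4768 0.1283] 18.4 iou 0.828 centroid [0.488 0.135]
spacer each [0.5021 0.0538] 2.4 iou 0.94 centroid [0.511 0.044]
spacer both [0.5021 0.0538] 2.4 iou 0.94 centroid [0.511 0.044]
1.5
[[ 0.283  0.924  0.259  0.245]
 [-0.959  0.272  0.077 -0.58 ]
 [ 0.001 -0.27   0.963  0.384]
 [ 0.     0.     0.     1.   ]] [[401.29307758   0.         319.75349377]
 [  0.         401.29307758 242.12100887]
 [  0.           0.           1.        ]]
```

apply_moves --motion '[{"x": 6, "y": 2, "z": 1, "yaw": 10}, {"x": 12, "y": 4, "z": 2, "yaw": 20}, {"x": 18, "y": 6, "z": 3, "yaw": 30}, {"x": 23, "y": 10, "z": 4, "yaw": 40}, {"x": 27, "y": 14, "z": 5, "yaw": 50}, {"x": 30, "y": 19, "z": 6, "yaw": 60}, {"x": 31, "y": 25, "z": 6, "yaw": 68}, {"x": 31, "y": 31, "z": 6, "yaw": 68}, {"x": 31, "y": 37, "z": 6, "yaw": 68}, {"x": 31, "y": 43, "z": 6, "yaw": 68}]'

```text
schema error: expected keys x, y, z, yaw, hand
```

apply_moves --motion '[{"x": 0, "y": 6, "z": 0}, {"x": 0, "y": 12, "z": 0}, {"x": 0, "y": 18, "z": 0}, {"x": 0, "y": 24, "z": 0}, {"x": 0, "y": 30, "z": 0}, {"x": 0, "y": 32, "z": 0}, {"x": 0, "y": 32, "z": 0}, {"x": 0, "y": 32, "z": 0}, {"x": 0, "y": 32, "z": 0}]'

```text
schema error: expected keys x, y, z, yaw, hand
```

```bash
cat > look.py <<'E'
from h import *
import sys
def look(items,z=.015,save=None):
    o=observe(); c=camera_model("wrist"); im=get_image("wrist")
    if save: cv2.imwrite(save,im)
    print("t",round(o["clock"],2),"tcp",np.round(o["position"],4),"rot",np.round(o["ee_rot"],3),"F",np.round(o["force"],1),"w",round(o["width"],3))
    for q,y0 in items:
        for d in silhouettes(q,"wrist"):
            m=d["mask"]; ys,xs=np.nonzero(m)
            if len(xs)<50: continue
            zz=0 if q in("board","rack") else z
            w=ray([xs.mean(),ys.mean()],c,zz+.02)
            p,i=fit(q,zz,[w[0],w[1],np.radians(y0)],[(m,c)],convex=q!="plug")
            print(q,round(d["p"],2),"rect",np.round(d["rect"]).astype(int).tolist(),"fit",np.round(p[:2],4),round(np.degrees(p[2]),1),"iou",round(i,3),"bgr",im[m].mean(0).astype(int))
E
python3 - <<'E'
from look import *
look([("board",-5),("reel",0),("tin",0),("plug",85),("spacer",0)],save="pics/w1.png")
E
```

```text
t 1.5 tcp [ 0.1762 -0.5997  0.2268] rot [ 3.11   0.447 -0.   ] F [ 0.6 -0.  -1. ] w 1.0
```

View pics/w1.png

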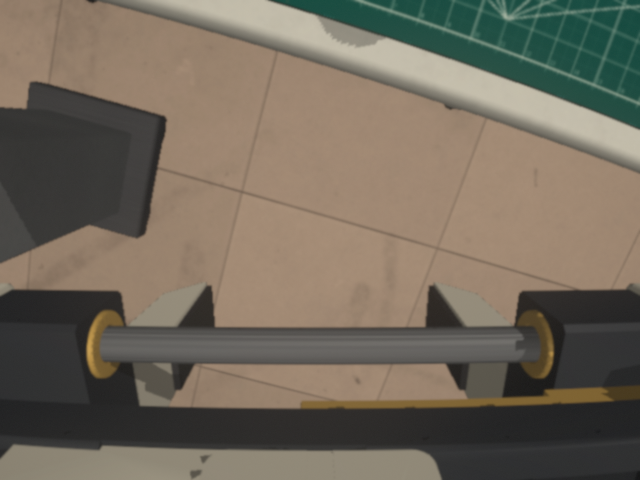

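Nothing moved, because each row needs all five keys. The picture shows the fingers at the bottom (about rows 290–400), with floor and cutting mat beyond.

apply_moves --motion '[{"x": 6, "y": 2, "z": 1, "yaw": 10, "hand": 1}, {"x": 12, "y": 4, "z": 2, "yaw": 20, "hand": 1}, {"x": 18, "y": 6, "z": 3, "yaw": 30, "hand": 1}, {"x": 23, "y": 10, "z": 4, "yaw": 40, "hand": 1}, {"x": 27, "y": 14, "z": 5, "yaw": 50, "hand": 1}, {"x": 30, "y": 19, "z": 6, "yaw": 60, "hand": 1}, {"x": 31, "y": 25, "z": 6, "yaw": 68, "hand": 1}, {"x": 31, "y": 31, "z": 6, "yaw": 68, "hand": 1}, {"x": 31, "y": 37, "z": 6, "yaw": 68, "hand": 1}, {"x": 31, "y": 43, "z": 6, "yaw": 68, "hand": 1}]'

```text
clock: 3.05
position: [0.486, -0.1678, 0.287]
ee_rot: [2.328, 2.109, 0.0]
force: [0.8, 0.2, 0.8]
width: 1.001
gripper_force: 0.0
```

apply_moves --motion '[{"x": 0, "y": 6, "z": 0, "yaw": 0, "hand": 1}, {"x": 0, "y": 12, "z": 0, "yaw": 0, "hand": 1}, {"x": 0, "y": 18, "z": 0, "yaw": 0, "hand": 1}, {"x": 0, "y": 24, "z": 0, "yaw": 0, "hand": 1}, {"x": 0, "y": 28, "z": 0, "yaw": 0, "hand": 1}, {"x": 0, "y": 28, "z": 0, "yaw": 0, "hand": 1}, {"x": 0, "y": 28, "z": 0, "yaw": 0, "hand": 1}, {"x": 0, "y": 28, "z": 0, "yaw": 0, "hand": 1}]'

```text
clock: 4.05
position: [0.4864, 0.1088, 0.2867]
ee_rot: [2.33, 2.107, -0.001]
force: [-0.5, 0.3, 0.9]
width: 1.002
gripper_force: 0.0
```

Run:
```python
from look import *
look([("board",-5),("reel",0),("tin",0),("plug",85),("spacer",0)],save="pics/w2.png")
```

```text
t 4.05 tcp [0.4864 0.1088 0.2867] rot [ 2.330e+00  2.107e+00 -1.000e-03] F [-0.5  0.3  0.9] w 1.002
board 0.6 rect [274, 2, 383, 290] fit [0.4995 0.1634] -5.0 iou 0.978 bgr [113 153 188]
board 0.35 rect [287, 146, 367, 210] fit [0.5025 0.1507] -5.0 iou 0.428 bgr [121 125 133]
reel 0.92 rect [288, 0, 351, 54] fit [0.5025 0.284 ] -11.6 iou 0.982 bgr [77 80 83]
tin 0.69 rect [318, 91, 348, 119] fit [0.5063 0.2026] -6.4 iou 0.935 bgr [135 118 107]
plug 0.85 rect [296, 151, 338, 216] fit [0.4853 0.1256] 81.7 iou 0.733 bgr [51 64 74]
spacer 0.97 rect [211, 283, 255, 330] fit [0.3821 0.0032] -25.1 iou 0.612 bgr [111  73  57]
spacer 0.81 rect [439, 11, 506, 71] fit [0.6416 0.2463] -11.7 iou 0.922 bgr [101  67  54]
spacer 0.77 rect [315, 224, 362, 280] fit [0.4991 0.0554] -3.3 iou 0.962 bgr [45 50 54]
spacer 0.73 rect [184, 204, 240, 258] fit [0.3706 0.0887] 13.1 iou 0.922 bgr [117  74  57]
```

View pics/w2.png

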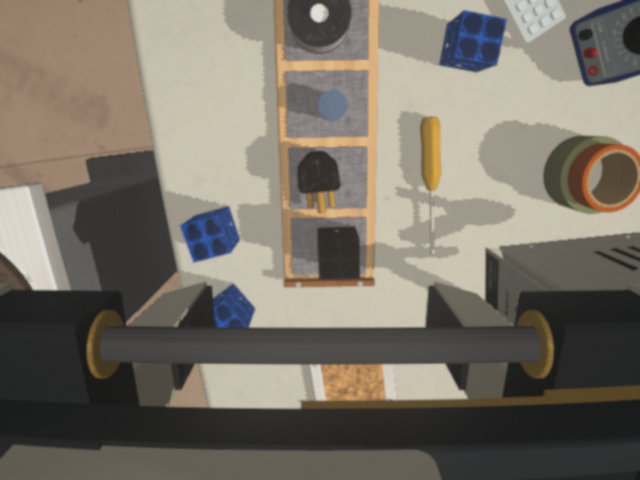

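The picture shows, from the top, reel (319,15), tin (332,105), plug (318,172) with its pins toward -y, and the black spacer (339,253). The blue look-alikes are off the board. These positions agree with the fits from the other cameras, so I'll grip the reel.

apply_moves --motion '[{"x": 0.6, "y": 6, "z": 0, "yaw": 0, "hand": 1}, {"x": 1.2, "y": 12, "z": 0, "yaw": 0, "hand": 1}, {"x": 1.7, "y": 17.4, "z": -2, "yaw": 0, "hand": 1}, {"x": 1.7, "y": 17.4, "z": -8, "yaw": 0, "hand": 1}, {"x": 1.7, "y": 17.4, "z": -14, "yaw": 0, "hand": 1}, {"x": 1.7, "y": 17.4, "z": -18, "yaw": 0, "hand": 1}, {"x": 1.7, "y": 17.4, "z": -18, "yaw": 0, "hand": 1}, {"x": 1.7, "y": 17.4, "z": -18, "yaw": 0, "hand": 1}]'

```text
clock: 5.35
position: [0.504, 0.2851, 0.1084]
ee_rot: [2.328, 2.109, 0.003]
force: [-0.2, 0.2, 1.1]
width: 0.998
gripper_force: 0.0
```

Run:
```python
from look import *
look([("reel",0)],save="pics/w3.png")
```

```text
t 5.35 tcp [0.504  0.2851 0.1084] rot [2.328 2.109 0.003] F [-0.2  0.2  1.1] w 0.998
reel 0.95 rect [266, 203, 369, 310] fit [0.5026 0.2837] 11.1 iou 0.981 bgr [68 72 75]
```

View pics/w3.png

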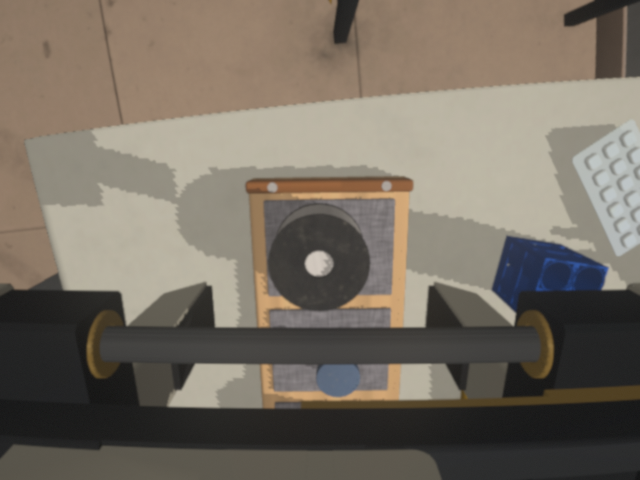

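The reel (319,262) is centred between the fingers, and the fingers are clear of the blue block. Descending and gripping.

apply_moves --motion '[{"x": -0.1, "y": -0.1, "z": -4, "yaw": 0, "hand": 1}, {"x": -0.1, "y": -0.1, "z": -7, "yaw": 0, "hand": 1}, {"x": -0.1, "y": -0.1, "z": -9, "yaw": 0, "hand": 1}, {"x": -0.1, "y": -0.1, "z": -9, "yaw": 0, "hand": 1}, {"x": -0.1, "y": -0.1, "z": -9, "yaw": 0, "hand": 0.15}, {"x": -0.1, "y": -0.1, "z": -9, "yaw": 0, "hand": 0.15}, {"x": -0.1, "y": -0.1, "z": -9, "yaw": 0, "hand": 0.15}, {"x": -0.1, "y": -0.1, "z": -9, "yaw": 0, "hand": 0.15}, {"x": -0.1, "y": -0.1, "z": -9, "yaw": 0, "hand": 0.15}]' --newtons 30

```text
clock: 6.58
position: [0.5025, 0.2833, 0.017]
ee_rot: [2.328, 2.109, 0.001]
force: [0.5, -0.9, 4.4]
width: 0.612
gripper_force: 30.0
```

apply_moves --motion '[{"x": 0, "y": 0, "z": 2, "yaw": 0, "hand": 0.15}, {"x": 0, "y": 0, "z": 6, "yaw": 0, "hand": 0.15}, {"x": 0, "y": 0, "z": 12, "yaw": 0, "hand": 0.15}, {"x": 0, "y": -4, "z": 14, "yaw": 0, "hand": 0.15}, {"x": 0, "y": -9, "z": 14, "yaw": 0, "hand": 0.15}, {"x": 0, "y": -14, "z": 14, "yaw": 0, "hand": 0.15}, {"x": 0, "y": -19, "z": 14, "yaw": 0, "hand": 0.15}, {"x": 0, "y": -24, "z": 14, "yaw": 0, "hand": 0.15}, {"x": 0, "y": -29, "z": 14, "yaw": 0, "hand": 0.15}, {"x": 0, "y": -33, "z": 14, "yaw": 0, "hand": 0.15}]'

```text
clock: 7.82
position: [0.5015, -0.0487, 0.1576]
ee_rot: [2.329, 2.108, -0.0]
force: [0.4, 0.7, -3.1]
width: 0.617
gripper_force: 30.0
```

apply_moves --motion '[{"x": 0, "y": -4, "z": 0, "yaw": 0, "hand": 0.15}, {"x": 0, "y": -9, "z": 0, "yaw": 0, "hand": 0.15}, {"x": 0, "y": -14, "z": 0, "yaw": 2, "hand": 0.15}, {"x": 0, "y": -19, "z": 0, "yaw": 4, "hand": 0.15}, {"x": 0, "y": -23, "z": 0, "yaw": 6, "hand": 0.15}, {"x": 0, "y": -26, "z": 0, "yaw": 8, "hand": 0.15}, {"x": 0, "y": -26, "z": 0, "yaw": 8, "hand": 0.15}, {"x": 0, "y": -26, "z": 0, "yaw": 8, "hand": 0.15}]'

```text
clock: 8.82
position: [0.5022, -0.3056, 0.1572]
ee_rot: [-2.174, -2.267, -0.001]
force: [-0.4, 0.1, -2.7]
width: 0.615
gripper_force: 30.0
```

Run:
```python
from look import *
look([("rack",2),("reel",0)],z=.14,save="pics/w4.png")
```

```text
t 8.82 tcp [ 0.5022 -0.3056  0.1572] rot [-2.174e+00 -2.267e+00 -1.000e-03] F [-0.4  0.1 -2.7] w 0.615
rack 0.62 rect [259, 0, 410, 285] fit [ 0.507 -0.188] 2.2 iou 0.95 bgr [136 168 196]
reel 0.85 rect [237, 235, 401, 403] fit [ 0.5015 -0.309 ] 1.8 iou 0.852 bgr [59 62 65]
```

View pics/w4.png

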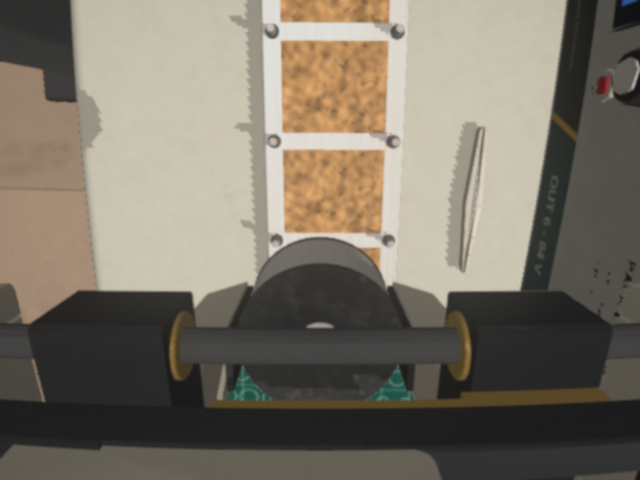

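The reel is held upright in the hand. The rack's post pairs show at rows 31, 141 and 240, so I'll turn them into positions.

Run:
```python
from h import *
c=camera_model("wrist")
for u,v in [(271,31),(397,31),(274,141),(393,141),(276,240),(388,240)]: print(np.round(ray([u,v],c,.02)[:2],4))
```

```text
[ 0.4626 -0.1692]
[ 0.5481 -0.1652]
[ 0.4662 -0.2426]
[ 0.5514 -0.2387]
[ 0.4688 -0.316 ]
[ 0.5542 -0.3123]
```

apply_moves --motion '[{"x": 0.6, "y": -3, "z": 0, "yaw": 0, "hand": 0.15}, {"x": 1.2, "y": -5.1, "z": -3, "yaw": 0, "hand": 0.15}, {"x": 1.2, "y": -5.1, "z": -7, "yaw": 0, "hand": 0.15}, {"x": 1.2, "y": -5.1, "z": -10, "yaw": 0, "hand": 0.15}, {"x": 1.2, "y": -5.1, "z": -12.5, "yaw": 0, "hand": 0.15}, {"x": 1.2, "y": -5.1, "z": -13.8, "yaw": 0, "hand": 0.15}, {"x": 1.2, "y": -5.1, "z": -14.3, "yaw": 0, "hand": 0.15}, {"x": 1.2, "y": -5.1, "z": -14.3, "yaw": 0, "hand": 0.15}, {"x": 1.2, "y": -5.1, "z": -14.3, "yaw": 0, "hand": 0.15}]'

```text
clock: 10.1
position: [0.5148, -0.3579, 0.0148]
ee_rot: [2.174, 2.266, 0.001]
force: [-0.4, -0.4, -2.7]
width: 0.617
gripper_force: 30.0
```

apply_moves --motion '[{"x": 0, "y": 0, "z": -0.2, "yaw": 0, "hand": 0.15}, {"x": 0, "y": 0, "z": -0.2, "yaw": 0, "hand": 0.15}, {"x": 0, "y": 0, "z": -0.2, "yaw": 0, "hand": 0.6}, {"x": 0, "y": 0, "z": -0.2, "yaw": 0, "hand": 1}, {"x": 0, "y": 0, "z": -0.2, "yaw": 0, "hand": 1}, {"x": 0, "y": 0, "z": 2, "yaw": 0, "hand": 1}, {"x": 0, "y": 0, "z": 6, "yaw": 0, "hand": 1}, {"x": 0, "y": 0, "z": 12, "yaw": 0, "hand": 1}]'

```text
clock: 11.1
position: [0.513, -0.3572, 0.1336]
ee_rot: [-2.173, -2.265, 0.001]
force: [2.0, -0.5, -0.3]
width: 1.0
gripper_force: 0.0
```

Run:
```python
from look import *
look([("reel",0)],z=.01)
```

```text
t 11.1 tcp [ 0.513  -0.3572  0.1336] rot [-2.173e+00 -2.265e+00  1.000e-03] F [ 2.  -0.5 -0.3] w 1.0
reel 0.65 rect [276, 197, 368, 288] fit [ 0.5132 -0.3576] -7.6 iou 0.987 bgr [71 76 79]
```

apply_moves --motion '[{"x": 0, "y": 6, "z": 2, "yaw": -1, "hand": 1}, {"x": 0, "y": 12, "z": 2, "yaw": -2, "hand": 1}, {"x": 0, "y": 18, "z": 2, "yaw": -3, "hand": 1}, {"x": 0, "y": 24, "z": 2, "yaw": -4, "hand": 1}, {"x": 0, "y": 30, "z": 2, "yaw": -5, "hand": 1}, {"x": -0.2, "y": 36, "z": 2, "yaw": -6, "hand": 1}, {"x": -0.4, "y": 42, "z": 2, "yaw": -7, "hand": 1}, {"x": -0.6, "y": 48, "z": 2, "yaw": -8, "hand": 1}, {"x": -0.7, "y": 53, "z": 1, "yaw": -8, "hand": 1}, {"x": -0.7, "y": 56, "z": -2, "yaw": -8, "hand": 1}]'

```text
clock: 12.45
position: [0.5077, 0.2062, 0.1146]
ee_rot: [2.325, 2.112, 0.007]
force: [1.0, -0.4, -0.4]
width: 0.995
gripper_force: 0.0
```

apply_moves --motion '[{"x": 0, "y": 0, "z": 0, "yaw": 0, "hand": 1}, {"x": 0, "y": 0, "z": 0, "yaw": 0, "hand": 1}]'

```text
clock: 12.7
position: [0.5073, 0.2015, 0.1138]
ee_rot: [2.328, 2.109, -0.001]
force: [0.6, -1.0, 0.2]
width: 0.998
gripper_force: 0.0
```

Run:
```python
from look import *
look([("tin",0)])
```

```text
t 12.7 tcp [0.5073 0.2015 0.1138] rot [ 2.328e+00  2.109e+00 -1.000e-03] F [ 0.6 -1.   0.2] w 0.998
tin 0.95 rect [295, 221, 346, 276] fit [0.5064 0.2018] 15.0 iou 0.941 bgr [118 105  97]
```

apply_moves --motion '[{"x": 0, "y": 0, "z": -4, "yaw": 0, "hand": 0.4}, {"x": 0, "y": 0, "z": -7.5, "yaw": 0, "hand": 0.4}, {"x": 0, "y": 0, "z": -9.6, "yaw": 0, "hand": 0.4}, {"x": 0, "y": 0, "z": -9.6, "yaw": 0, "hand": 0.4}, {"x": 0, "y": 0, "z": -9.6, "yaw": 0, "hand": -0.6}, {"x": 0, "y": 0, "z": -9.6, "yaw": 0, "hand": -0.6}, {"x": 0, "y": 0, "z": -9.6, "yaw": 0, "hand": -0.6}, {"x": 0, "y": 0, "z": -9.6, "yaw": 0, "hand": -0.6}, {"x": 0, "y": 0, "z": -9.6, "yaw": 0, "hand": -0.6}]' --newtons 15

```text
clock: 13.92
position: [0.5073, 0.2024, 0.018]
ee_rot: [2.328, 2.109, 0.0]
force: [-0.7, -1.3, 3.9]
width: 0.294
gripper_force: 15.0
```

apply_moves --motion '[{"x": 0, "y": 0, "z": 2, "yaw": 0, "hand": -0.6}, {"x": 0, "y": 0, "z": 6, "yaw": 0, "hand": -0.6}, {"x": 0, "y": 0, "z": 12, "yaw": 0, "hand": -0.6}, {"x": 0, "y": -4, "z": 14, "yaw": 0, "hand": -0.6}, {"x": 0, "y": -9, "z": 14, "yaw": 1, "hand": -0.6}, {"x": 0, "y": -14, "z": 14, "yaw": 2, "hand": -0.6}, {"x": 0, "y": -19, "z": 14, "yaw": 3, "hand": -0.6}, {"x": 0, "y": -24, "z": 14, "yaw": 4, "hand": -0.6}, {"x": 0, "y": -29, "z": 14, "yaw": 5, "hand": -0.6}, {"x": 0, "y": -33, "z": 14, "yaw": 6, "hand": -0.6}]'

```text
clock: 15.18
position: [0.5067, -0.13, 0.1576]
ee_rot: [2.215, 2.228, -0.001]
force: [1.0, -0.2, 0.1]
width: 0.295
gripper_force: 15.0
```

apply_moves --motion '[{"x": 0.2, "y": -5, "z": 0, "yaw": 1, "hand": -0.6}, {"x": 0.4, "y": -10, "z": 0, "yaw": 2, "hand": -0.6}, {"x": 0.4, "y": -13.5, "z": 0, "yaw": 2, "hand": -0.6}, {"x": 0.4, "y": -15.3, "z": -3, "yaw": 2, "hand": -0.6}, {"x": 0.4, "y": -15.3, "z": -7, "yaw": 2, "hand": -0.6}, {"x": 0.4, "y": -15.3, "z": -10, "yaw": 2, "hand": -0.6}, {"x": 0.4, "y": -15.3, "z": -12.5, "yaw": 2, "hand": -0.6}, {"x": 0.4, "y": -15.3, "z": -14, "yaw": 2, "hand": -0.6}, {"x": 0.4, "y": -15.3, "z": -14.4, "yaw": 2, "hand": -0.6}, {"x": 0.4, "y": -15.3, "z": -14.4, "yaw": 2, "hand": -0.6}]'

```text
clock: 16.42
position: [0.5115, -0.2807, 0.0142]
ee_rot: [2.175, 2.267, 0.0]
force: [0.7, -0.3, -0.4]
width: 0.293
gripper_force: 15.0
```

apply_moves --motion '[{"x": 0, "y": 0, "z": -0.1, "yaw": 0, "hand": -0.6}, {"x": 0, "y": 0, "z": -0.1, "yaw": 0, "hand": -0.2}, {"x": 0, "y": 0, "z": -0.1, "yaw": 0, "hand": 0.4}, {"x": 0, "y": 0, "z": -0.1, "yaw": 0, "hand": 0.4}, {"x": 0, "y": 0, "z": 2, "yaw": 0, "hand": 0.4}, {"x": 0, "y": 0, "z": 6, "yaw": 0, "hand": 0.4}, {"x": 0, "y": 0, "z": 12, "yaw": 0, "hand": 1}, {"x": 0, "y": 0, "z": 12, "yaw": 0, "hand": 1}]'

```text
clock: 17.42
position: [0.5142, -0.2814, 0.1386]
ee_rot: [2.17, 2.261, 0.004]
force: [0.1, 0.3, -1.1]
width: 0.872
gripper_force: 0.0
```

Run:
```python
from look import *
look([("tin",0)],z=.01)
```

```text
t 17.43 tcp [ 0.5142 -0.2814  0.1386] rot [2.17  2.261 0.004] F [ 0.1  0.3 -1.1] w 0.872
tin 0.59 rect [293, 212, 336, 260] fit [ 0.5105 -0.2813] -5.7 iou 0.947 bgr [114 102  97]
```

apply_moves --motion '[{"x": 0, "y": 6, "z": 2, "yaw": -1, "hand": 1}, {"x": 0, "y": 12, "z": 2, "yaw": -2, "hand": 1}, {"x": -0.5, "y": 18, "z": 2, "yaw": -3, "hand": 1}, {"x": -1, "y": 24, "z": 2, "yaw": -4, "hand": 1}, {"x": -1.5, "y": 30, "z": 2, "yaw": -5, "hand": 1}, {"x": -2, "y": 36, "z": 2, "yaw": -6, "hand": 1}, {"x": -2.4, "y": 40, "z": 2, "yaw": -7, "hand": 1}, {"x": -2.5, "y": 41.8, "z": 2, "yaw": -8, "hand": 1}, {"x": -2.5, "y": 41.8, "z": 2, "yaw": -8, "hand": 1}, {"x": -2.5, "y": 41.8, "z": 2, "yaw": -8, "hand": 1}]'

```text
clock: 18.77
position: [0.4859, 0.1359, 0.1528]
ee_rot: [-2.328, -2.109, 0.003]
force: [0.3, -0.1, -0.6]
width: 1.0
gripper_force: 0.0
```

Run:
```python
from look import *
look([("plug",88)],save="pics/w5.png")
```

```text
t 18.77 tcp [0.4859 0.1359 0.1528] rot [-2.328 -2.109  0.003] F [ 0.3 -0.1 -0.6] w 1.0
plug 0.94 rect [292, 198, 354, 291] fit [0.4892 0.1245] 103.3 iou 0.738 bgr [45 57 67]
```

View pics/w5.png

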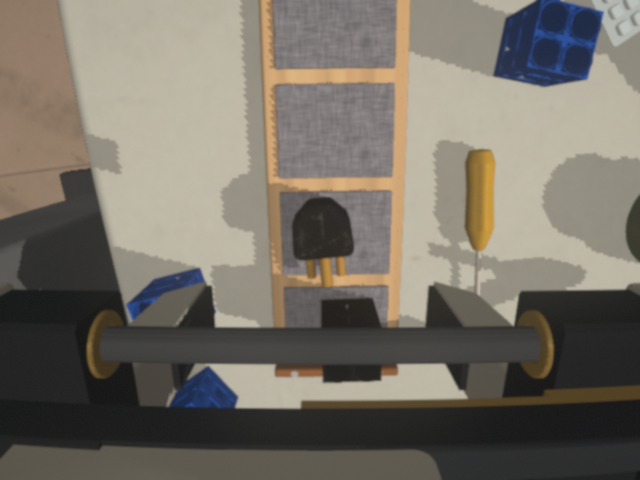

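The plug body is centred at about (323,229), its flat pin face lies at row 257, and the middle pin tip is at (327,286). It is almost square to the gripper.

Run:
```python
from h import *
c=camera_model("wrist")
for u,v,z in [(323,229,.045),(323,198,.03),(294,245,.03),(353,245,.03),(324,258,.03),(324,258,.045),(327,286,.03),(325,264,.03)]: print(u,v,z,np.round(ray([u,v],c,z)[:2],4))
```

```text
323 229 0.045 [0.4883 0.1417]
323 198 0.03 [0.4903 0.1604]
294 245 0.03 [0.4659 0.1282]
353 245 0.03 [0.5087 0.1239]
324 258 0.03 [0.4867 0.1161]
324 258 0.045 [0.487 0.121]
327 286 0.03 [0.4868 0.0939]
325 264 0.03 [0.487  0.1114]
```

apply_moves --motion '[{"x": 0.2, "y": 0.1, "z": -5, "yaw": 3, "hand": 1}, {"x": 0.2, "y": 0.1, "z": -9, "yaw": 3, "hand": 1}, {"x": 0.2, "y": 0.1, "z": -12, "yaw": 3, "hand": 0.7}, {"x": 0.2, "y": 0.1, "z": -13.5, "yaw": 3, "hand": 0.7}, {"x": 0.2, "y": 0.1, "z": -13.5, "yaw": 3, "hand": 0.7}, {"x": 0.2, "y": 0.1, "z": -13.5, "yaw": 3, "hand": -0.25}, {"x": 0.2, "y": 0.1, "z": -13.5, "yaw": 3, "hand": -0.25}, {"x": 0.2, "y": 0.1, "z": -13.5, "yaw": 3, "hand": -0.25}, {"x": 0.2, "y": 0.1, "z": -13.5, "yaw": 3, "hand": -0.25}, {"x": 0.2, "y": 0.1, "z": -13.5, "yaw": 3, "hand": -0.25}]' --newtons 15

```text
clock: 20.12
position: [0.4883, 0.1383, 0.019]
ee_rot: [2.272, 2.17, 0.0]
force: [-0.5, -1.3, 3.7]
width: 0.456
gripper_force: 14.9
```

apply_moves --motion '[{"x": 0, "y": 0, "z": 2, "yaw": 0, "hand": -0.25}, {"x": 0, "y": 0, "z": 6, "yaw": 0, "hand": -0.25}, {"x": 0, "y": 0, "z": 12, "yaw": 0, "hand": -0.25}, {"x": 0, "y": -4, "z": 14, "yaw": 0, "hand": -0.25}, {"x": 0.5, "y": -9, "z": 14, "yaw": 1, "hand": -0.25}, {"x": 1, "y": -14, "z": 14, "yaw": 2, "hand": -0.25}, {"x": 1.5, "y": -19, "z": 14, "yaw": 3, "hand": -0.25}, {"x": 2, "y": -24, "z": 14, "yaw": 4, "hand": -0.25}, {"x": 2, "y": -29, "z": 14, "yaw": 4, "hand": -0.25}, {"x": 2, "y": -33.2, "z": 14, "yaw": 4, "hand": -0.25}]'

```text
clock: 21.38
position: [0.5077, -0.1958, 0.1585]
ee_rot: [-2.196, -2.247, 0.001]
force: [0.9, 0.2, -0.3]
width: 0.456
gripper_force: 14.9
```

apply_moves --motion '[{"x": 0, "y": 0, "z": 0, "yaw": 0, "hand": -0.25}, {"x": 0, "y": 0, "z": -4, "yaw": 0, "hand": -0.25}, {"x": 0, "y": 0, "z": -8, "yaw": 0, "hand": -0.25}, {"x": 0, "y": 0, "z": -11.5, "yaw": 0, "hand": -0.25}, {"x": 0, "y": 0, "z": -13.5, "yaw": 0, "hand": -0.25}, {"x": 0, "y": 0, "z": -14.3, "yaw": 0, "hand": -0.25}, {"x": 0, "y": 0, "z": -14.3, "yaw": 0, "hand": -0.25}]'

```text
clock: 22.25
position: [0.5082, -0.1929, 0.0158]
ee_rot: [-2.193, -2.248, -0.0]
force: [-0.8, 0.5, -0.5]
width: 0.456
gripper_force: 14.9
```

apply_moves --motion '[{"x": 0, "y": 0, "z": -0.2, "yaw": 0, "hand": -0.25}, {"x": 0, "y": 0, "z": -0.2, "yaw": 0, "hand": 0.2}, {"x": 0, "y": 0, "z": -0.2, "yaw": 0, "hand": 0.7}, {"x": 0, "y": 0, "z": -0.2, "yaw": 0, "hand": 0.7}, {"x": 0, "y": 0, "z": 2, "yaw": 0, "hand": 0.7}, {"x": 0, "y": 0, "z": 6, "yaw": 0, "hand": 1}, {"x": 0, "y": 0, "z": 12, "yaw": 0, "hand": 1}, {"x": 0, "y": 4, "z": 14, "yaw": -2, "hand": 1}, {"x": 0, "y": 9, "z": 14, "yaw": -4, "hand": 1}, {"x": 0, "y": 14, "z": 14, "yaw": -6, "hand": 1}]'

```text
clock: 23.5
position: [0.5083, -0.0525, 0.1564]
ee_rot: [2.311, 2.127, 0.001]
force: [0.5, -0.1, -0.3]
width: 1.002
gripper_force: 0.0
```

apply_moves --motion '[{"x": -0.8, "y": 5, "z": 0, "yaw": 0, "hand": 1}, {"x": -0.8, "y": 10, "z": 0, "yaw": 0, "hand": 1}, {"x": -0.8, "y": 10.8, "z": 0, "yaw": 0, "hand": 1}, {"x": -0.8, "y": 10.8, "z": 0, "yaw": 0, "hand": 1}, {"x": -0.8, "y": 10.8, "z": 0, "yaw": 0, "hand": 1}]'

```text
clock: 24.12
position: [0.5002, 0.0526, 0.1556]
ee_rot: [2.311, 2.127, -0.001]
force: [0.2, -1.1, 0.8]
width: 1.002
gripper_force: 0.0
```

Run:
```python
from look import *
look([("spacer",-3)],save="pics/w6.png")
get_image("scene"); c=camera_model("scene")
```

```text
t 24.12 tcp [0.5002 0.0526 0.1556] rot [ 2.311e+00  2.127e+00 -1.000e-03] F [ 0.2 -1.1  0.8] w 1.002
spacer 0.94 rect [283, 195, 352, 275] fit [0.4988 0.0553] -4.2 iou 0.968 bgr [37 40 43]
spacer 0.77 rect [125, 278, 180, 322] fit [0.3553 0.0231] 27.2 iou 0.144 bgr [107  68  53]
spacer 0.58 rect [81, 162, 184, 242] fit [0.3746 0.0872] 7.5 iou 0.872 bgr [103  59  38]
```

View pics/w6.png

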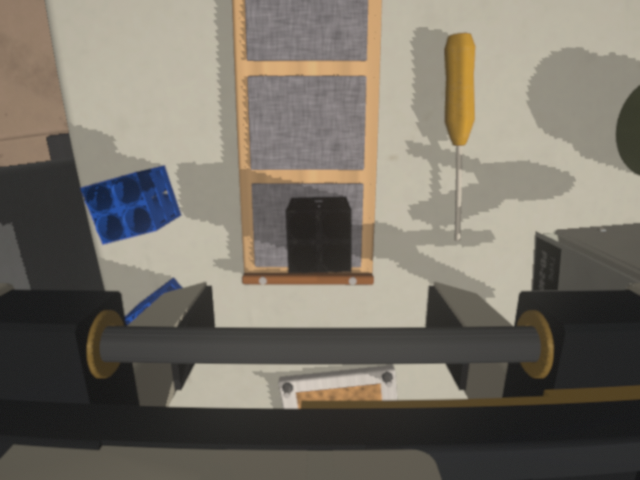

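The black spacer is at (319,235), square to the gripper and nearly centred. The blue blocks, at (130,203) and (155,300), are clear of the fingers.

apply_moves --motion '[{"x": -0.1, "y": 0.2, "z": -4, "yaw": 0, "hand": 1}, {"x": -0.1, "y": 0.2, "z": -8, "yaw": 0, "hand": 1}, {"x": -0.1, "y": 0.2, "z": -11.5, "yaw": 0, "hand": 1}, {"x": -0.1, "y": 0.2, "z": -13.2, "yaw": 0, "hand": 0.7}, {"x": -0.1, "y": 0.2, "z": -13.2, "yaw": 0, "hand": 0.7}, {"x": -0.1, "y": 0.2, "z": -13.2, "yaw": 0, "hand": -0.25}, {"x": -0.1, "y": 0.2, "z": -13.2, "yaw": 0, "hand": -0.25}, {"x": -0.1, "y": 0.2, "z": -13.2, "yaw": 0, "hand": -0.25}, {"x": -0.1, "y": 0.2, "z": -13.2, "yaw": 0, "hand": -0.25}, {"x": -0.1, "y": 0.2, "z": -13.2, "yaw": 0, "hand": -0.25}]' --newtons 12

```text
clock: 25.52
position: [0.4994, 0.0563, 0.0241]
ee_rot: [2.309, 2.13, 0.001]
force: [-0.5, -0.3, 5.5]
width: 0.459
gripper_force: 12.0
```

apply_moves --motion '[{"x": 0, "y": 0, "z": 2, "yaw": 0, "hand": -0.25}, {"x": 0, "y": 0, "z": 5, "yaw": 0, "hand": -0.25}, {"x": 0, "y": 0, "z": 9, "yaw": 0, "hand": -0.25}, {"x": 0, "y": -4, "z": 11, "yaw": 2, "hand": -0.25}, {"x": 0.2, "y": -9, "z": 11, "yaw": 4, "hand": -0.25}, {"x": 0.5, "y": -14, "z": 11, "yaw": 6, "hand": -0.25}, {"x": 0.5, "y": -17.5, "z": 11, "yaw": 7, "hand": -0.25}, {"x": 0.5, "y": -18.4, "z": 11, "yaw": 7, "hand": -0.25}, {"x": 0.5, "y": -18.4, "z": 8, "yaw": 7, "hand": -0.25}, {"x": 0.5, "y": -18.4, "z": 5, "yaw": 7, "hand": -0.25}]'

```text
clock: 26.78
position: [0.5045, -0.1268, 0.0733]
ee_rot: [2.174, 2.267, 0.002]
force: [0.2, 0.1, -0.4]
width: 0.46
gripper_force: 12.0
```

apply_moves --motion '[{"x": 0, "y": 0, "z": -3, "yaw": 0, "hand": -0.25}, {"x": 0, "y": 0, "z": -4.5, "yaw": 0, "hand": -0.25}, {"x": 0, "y": 0, "z": -5.3, "yaw": 0, "hand": -0.25}, {"x": 0, "y": 0, "z": -5.3, "yaw": 0, "hand": -0.25}, {"x": 0, "y": 0, "z": -5.3, "yaw": 0, "hand": -0.25}]'

```text
clock: 27.4
position: [0.5048, -0.1276, 0.0215]
ee_rot: [2.174, 2.266, 0.001]
force: [-0.8, -0.5, -0.7]
width: 0.461
gripper_force: 12.0
```

Underside is now about 12.4 mm above the table and the plate is at 10 mm. I'll lower 2 mm more, release, and back off to get a clear view.

apply_moves --motion '[{"x": 0, "y": 0, "z": -0.2, "yaw": 0, "hand": -0.25}, {"x": 0, "y": 0, "z": -0.2, "yaw": 0, "hand": 0.2}, {"x": 0, "y": 0, "z": -0.2, "yaw": 0, "hand": 0.7}, {"x": 0, "y": 0, "z": -0.2, "yaw": 0, "hand": 0.7}, {"x": 0, "y": 0, "z": 2, "yaw": 0, "hand": 0.7}, {"x": 0, "y": 0, "z": 6, "yaw": 0, "hand": 1}, {"x": 0, "y": 0, "z": 12, "yaw": 0, "hand": 1}, {"x": 0, "y": -6, "z": 17, "yaw": 0, "hand": 1}, {"x": 0, "y": -12, "z": 20, "yaw": 0, "hand": 1}, {"x": 0, "y": -17, "z": 23, "yaw": 0, "hand": 1}]'

```text
clock: 28.65
position: [0.5038, -0.2858, 0.2443]
ee_rot: [2.174, 2.267, 0.0]
force: [0.9, 0.9, -0.0]
width: 1.0
gripper_force: 0.0
```

apply_moves --motion '[{"x": 0, "y": -3, "z": 0, "yaw": 0, "hand": 1}, {"x": 0, "y": -3, "z": 0, "yaw": 0, "hand": 1}, {"x": 0, "y": -3, "z": 0, "yaw": 0, "hand": 1}, {"x": 0, "y": -3, "z": 0, "yaw": 0, "hand": 1}]'

```text
clock: 29.15
position: [0.5044, -0.3126, 0.2427]
ee_rot: [-2.172, -2.269, -0.001]
force: [-0.4, 0.4, -0.1]
width: 1.003
gripper_force: 0.0
```

Run:
```python
from look import *
look([("rack",2),("reel",0),("tin",0),("plug",92),("spacer",2)],z=.01,save="pics/w7.png")
```

```text
t 29.15 tcp [ 0.5044 -0.3126  0.2427] rot [-2.172e+00 -2.269e+00 -1.000e-03] F [-0.4  0.4 -0.1] w 1.003
rack 0.82 rect [271, 0, 389, 292] fit [ 0.5086 -0.2428] 2.2 iou 0.979 bgr [139 164 187]
reel 0.82 rect [297, 220, 358, 288] fit [ 0.5129 -0.3576] -0.2 iou 0.977 bgr [79 85 89]
tin 0.72 rect [316, 160, 345, 194] fit [ 0.5106 -0.2813] 14.9 iou 0.964 bgr [132 118 112]
plug 0.55 rect [305, 45, 354, 124] fit [ 0.5043 -0.2074] 68.0 iou 0.75 bgr [48 63 75]
spacer 0.7 rect [302, 0, 357, 27] fit [ 0.5034 -0.1284] 2.8 iou 0.968 bgr [27 30 34]
```

View pics/w7.png

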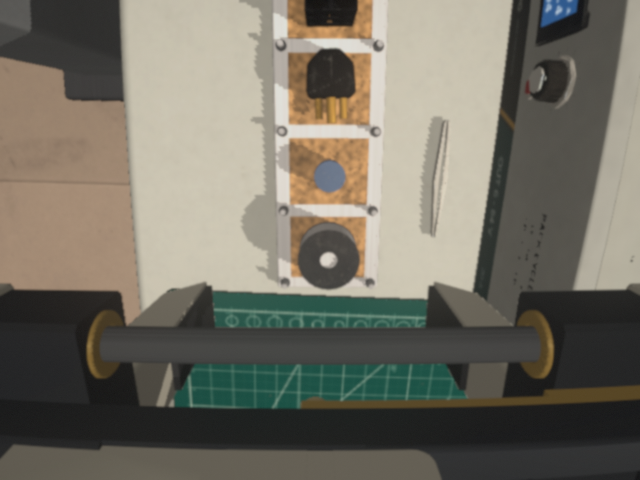

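From left to right the rack now holds spacer (330,10), plug (330,85), tin (330,176) and reel (328,256). All stand upright and centred in their bays, by fit or by eye, and the hand is clear.

```bash
python3 -c "
from cell import *
print(sign_off())"
```

```text
the job is handed in; nothing more can be done
None
```

All four parts stand upright in the rack in reverse order (left to right: spacer, plug, tin, reel), each near the middle of its bay in the last picture, and the job is handed in at about 29 s.

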